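# Find the tin with the loose cupboard knob by shaking, and rack it

## Robot

A 7-joint arm with a two-finger parallel gripper is mounted at the origin on the work surface. World frame = base frame: x ahead of the robot, y to its left, z up, the work surface at z = 0. Lengths are in m, angles in rad, forces in N, time in s.
With the tool pointing down it reaches from about 0.35 to 0.9 m from the base axis. Payload 8.1 kg.
Tool frame: the origin (TCP) lies between the finger pads; the fingertips stand ahead of it and the grasp point (between the pads) is the TCP (arm.nose_length is the z of the fingertips in the tool frame, in m); z points along the fingers, y is the line along which they close (so a half turn about z gives the same grasp; the last joint's range is limited). The gripper opens to 92 mm and grips with 3 to 60 N. Pads are 19 mm wide; open, the fingers measure 130 mm over their backs; the gripper's body (75 mm by 190 mm) begins 47 mm behind the grasp point.
Start: joints at [1.088, 0.434, 0.025, 1.573, -0.012, 1.134, -0.075], TCP at [0.232, -0.58, 0.246] pointing down, gripper open.
Joint ranges: [-2.62, 2.62], [-0.44, 2.09], [-1.27, 1.32], [0.08, 2.57], [-1.32, 4.46], [0.12, 2], [-2.74, 2.74]. Speed limits (rad/s): [2.22, 2.22, 3.01, 3.01, 3.14, 3.14, 3.14].

## Interface

Orientations are given as a rotation vector (axis times angle).
In Python, from cell import sensors, optics, arm gives the robot as it stands.
- The arm moves only by the tool arm_command, never from a script. Its argument "deltas" is one flat list of numbers, 7 for each row, row after row: the turn, a rotation vector about the world's x, y, z as a fraction of full scale, then the shift along the world's x, y, z as a fraction of full scale, then the finger opening in mm, from 0 to 91.8. In form: [wx, wy, wz, dx, dy, dz, fingers, wx, wy, wz, dx, dy, dz, fingers, ...]. A call has 1 to 20 rows; each row is the pose to reach, as a shift and turn from the pose commanded when the call began; what a row does not reach only later rows make up. Full scale, the value 1, is 1 m for a shift and 90 degrees for a turn. A row lasts 1/10 s, in which the tool goes at most 50 mm and 8.59 degrees, less where a joint would pass 70% of its speed; a pose out of reach is approached as far as the arm can. A call with a number of a shift or a turn outside -1 to 1 is refused whole. A call with a gripper value outside its range is refused whole. The fingers move at their own pace and stop on an object; "force" is the grip in N (left out, the last holds). Time passes only in rows, so rows that repeat a pose let the fingers close. It gives the time, the measured TCP pose, the force, the opening and the grip force at its end, in the units of the state.
- sensors.observe(): the state, without advancing time (a new reading comes with each control period).
- optics.get_image(name): name is "scene" or "top"; returns the picture (384x512x3 uint8, blue, green, red); there is no depth.
- optics.calibration(name): a dict with "camera_matrix" (3x3 intrinsics, pixels), "D" ([k1, k2, p1, p2, k3] as OpenCV has them; the pictures are not rectified), "rvec" (rotation vector, rad) and "tvec" (3), from world to camera coordinates, as OpenCV has them. Camera axes: x right, y down, z forward; pixel columns grow to the right and rows downward; lengths in m; the calibration is good to about 2 mm. A picture is of the moment at which its call begins. calibration takes no time and is no camera call.
- arm.sign_off(): hands the job in; it is judged then, once.
The state is a dict: "clock": time; "joints": joint angles; "dq": joint speeds; "joint_efforts": joint torques, N m; "position": TCP position; "ee_rot": TCP orientation; "force": force on the tool from outside, world axes, zero at the start; "ft_torque": the same for the moment, N m; "width": opening from 0.0 (shut) to 1.0 (fully open); "gripper_force": force on a finger pad.
Only numpy, scipy, OpenCV 4.12 (cv2) and the standard library are available. Lean on these libraries where they do the work, as an engineer would, in place of code of your own. Each camera call takes 0.05 s, during which the arm holds its last target. There are 200 camera calls.

## Task

The spare brass cupboard knob is shut away in one of the three matching tea tins on the counter; the other two are packed tight and should stay shut. Pick the tins up one at a time and shake each gently, lid up (never more than 45 degrees over), to feel for the knob rolling inside; once you have felt it knock in a tin, set that tin aside fully home in the empty pocket of the wooden rack, without forcing it. Set the others down softly, upright on the counter, and leave the mug, sugar bowl and spice jar where they are.

Things in the scene. Friction and masses are not known exactly. Their poses are not given: they have to be found in the camera images.
- tin_a: one of three matching shut tea tins, plain steel, outside 110 (its x) x 56 (its y) x 85 mm tall, walls 4 mm; the tight lid is the top 17 mm, flush with the sides. Hold it across the 56 mm, about 45 to 60 mm above its foot. Origin: centre of the underside, z up. 165 to 440 g; weight does not tell the tins apart
- tin_b: second tin, same shape, size and origin as tin_a. One of the three tins, a different one each time, has a 34 mm, 130 g round brass knob free on its floor, with room to roll 68 mm along the tin's x and 14 mm along its y. In the other two nothing moves: once the hand is still, the force and moment on the tool stay steady but for sensor noise
- tin_c: third tin, same shape, size and origin as tin_a. In the tin with the knob, strokes of about 100 mm to and fro along its x, each taking about 0.5 s and then held still for 0.25 s, make the knob knock an end wall: the moment on the tool about the line through the fingers then jumps by 0.35 N m or more, against 0.2 in noise without it. Strokes under 80 mm may not bring it to the walls
- rack: wooden tin rack, fixed to the counter: an open box 199 mm long (its x) x 75 mm wide (its y) x 35 mm high, walls 8 mm, floor 10 mm thick, with one cross wall that makes an empty pocket for a tin towards its -x end and a bay with a spice jar towards its +x end. Origin: centre of the underside
- rack_pocket (a point): centre of the floor of the rack's empty pocket, 10 mm above the counter; the pocket is 113 mm along this point's x and 59 mm along its y (1.5 mm of play on each side of a tin), and 25 mm deep. A tin fits either way round. The jar's bay lies beyond the pocket's +x end
- spice_jar: round glass spice jar, 52 mm across, 80 mm tall, loose in the rack's other bay (62 mm along the rack's x); origin: centre of the underside
- mug: white mug, 80 mm across, 92 mm tall, standing on the counter among the tins; origin: centre of the underside; handle towards its +y
- sugar_bowl: blue china sugar bowl with its lid on, 96 mm across, 88 mm tall, standing on the counter among the tins; origin: centre of the underside
Mind the look-alikes: they are no part of the job. Leave any green or orange look-alike of the tin_a alone. What is shaped like the tin_b but pink is not meant.

How it is judged:
On the way:
1. the tin that holds the knob is held in the fingers clear of the counter and shaken so that the knob rolls up against a wall of it (((distance between brass_knob_c0 and tin_a below 0.055 m and height (world z) of tin_a above 0.015 m and contact force between tin_a and the fingers above 1 N and (x of brass_knob_c0 in the frame of tin_a above 0.027 m or x of brass_knob_c0 in the frame of tin_a below -0.027 m or y of brass_knob_c0 in the frame of tin_a above 0.0055 m or y of brass_knob_c0 in the frame of tin_a below -0.0055 m)) or (distance between brass_knob_c0 and tin_b below 0.055 m and height (world z) of tin_b above 0.015 m and contact force between tin_b and the fingers above 1 N and (x of brass_knob_c0 in the frame of tin_b above 0.027 m or x of brass_knob_c0 in the frame of tin_b below -0.027 m or y of brass_knob_c0 in the frame of tin_b above 0.0055 m or y of brass_knob_c0 in the frame of tin_b below -0.0055 m)) or (distance between brass_knob_c0 and tin_c below 0.055 m and height (world z) of tin_c above 0.015 m and contact force between tin_c and the fingers above 1 N and (x of brass_knob_c0 in the frame of tin_c above 0.027 m or x of brass_knob_c0 in the frame of tin_c below -0.027 m or y of brass_knob_c0 in the frame of tin_c above 0.0055 m or y of brass_knob_c0 in the frame of tin_c below -0.0055 m)))).
At the end, for the whole second after the job is handed in: The tin with the knob in it stands in the rack's pocket: within 5 mm of the pocket's centre, its underside within 3 mm of the pocket's floor, upright within 3 degrees and at rest; the other two tins stand on the counter (undersides within 4 mm of it), upright within 3 degrees and at rest (((distance between brass_knob_c0 and tin_a below 0.055 m and horizontal distance between tin_a and rack_pocket below 0.005 m and z of tin_a in the frame of rack_pocket below 0.003 m and angle between each of tin_a, tin_b, tin_c's own z axis and vertical below 0.05 rad and linear speed of each of tin_a, tin_b, tin_c below 0.02 m/s and height (world z) of each of tin_b, tin_c below 0.004 m) or (distance between brass_knob_c0 and tin_b below 0.055 m and horizontal distance between tin_b and rack_pocket below 0.005 m and z of tin_b in the frame of rack_pocket below 0.003 m and angle between each of tin_b, tin_a, tin_c's own z axis and vertical below 0.05 rad and linear speed of each of tin_b, tin_a, tin_c below 0.02 m/s and height (world z) of each of tin_a, tin_c below 0.004 m) or (distance between brass_knob_c0 and tin_c below 0.055 m and horizontal distance between tin_c and rack_pocket below 0.005 m and z of tin_c in the frame of rack_pocket below 0.003 m and angle between each of tin_c, tin_a, tin_b's own z axis and vertical below 0.05 rad and linear speed of each of tin_c, tin_a, tin_b below 0.02 m/s and height (world z) of each of tin_a, tin_b below 0.004 m))); the robot touches nothing.
It fails at once if a tin is swung or jerked: it moves faster than 0.9 m/s (linear speed of any of tin_a, tin_b, tin_c above 0.9 m/s).
It fails at once if a tin is tipped more than 50 degrees from upright (angle between any of tin_a, tin_b, tin_c's own z axis and vertical above 0.873 rad).
It fails at once if a tin is banged down: it meets the counter while still moving faster than 0.3 m/s ((contact force between tin_a and counter_c0 above 5 N and linear speed of tin_a above 0.3 m/s) or (contact force between tin_b and counter_c0 above 5 N and linear speed of tin_b above 0.3 m/s) or (contact force between tin_c and counter_c0 above 5 N and linear speed of tin_c above 0.3 m/s)).
It fails at once if a tin is knocked against or pressed into the rack with more than 60 N (contact force between any of tin_a, tin_b, tin_c and rack above 60 N).
It fails at once if the mug, the sugar bowl or the spice jar is shoved more than 25 mm or tipped (distance of any of mug, sugar_bowl, spice_jar from where it was at the start of the episode above 0.025 m or angle between any of mug, sugar_bowl, spice_jar's own z axis and vertical above 0.3 rad).
It also fails if it takes over 72 s, if anything falls off the work surface, if the arm or the gripper's body presses on something with over 40 N, if the wrist force passes 120 N, or if a joint passes its speed limit or range.

## Working session

There is one attempt and no reset: what is moved stays moved. The work goes in short steps, Python scripts to look and compute and a tool call to move; the robot and the scene stay as the last step left them, time stands still between calls to the robot, and variables do not carry over. Pictures are saved under pics/ and viewed, at most 10 in all, crops included, and the job is handed in when it is done.

Besides the shell and the picture viewer there is one more tool, called after ">>>" in YAML: its name, and indented under it one key for each argument. arm_command: Moves the arm, as the interface text tells. Its arguments: {"type":"object","properties":{"deltas":{"type":"array","items":{"type":"number"}},"force":{"type":"number"}},"required":["deltas"]}

```bash
mkdir -p pics
python3 - <<'E'
from cell import sensors, optics, arm
import cv2
s=sensors.observe(); print({k:s[k] for k in('clock','position','ee_rot','force','ft_torque','width')},arm.nose_length)
for n in('top','scene'):
    cv2.imwrite(f'pics/{n}0.png',optics.get_image(n)); c=optics.calibration(n); print(n,c)
E
```

```text
{'clock': 0.0, 'position': array([ 0.23146059, -0.58005208,  0.24493987]), 'ee_rot': array([-3.08367694e+00, -5.92535716e-01,  7.28781861e-04]), 'force': array([-0.19653574,  0.75959948,  0.30806094]), 'ft_torque': array([-0.07544657, -0.05202504,  0.01561635]), 'width': 0.998510419071128} 0.019
top {'camera_matrix': array([[462.71124889,   0.        , 253.69412602],
       [  0.        , 462.71124889, 192.41934846],
       [  0.        ,   0.        ,   1.        ]]), 'D': array([-0.14869524,  0.        ,  0.        ,  0.        ,  0.        ]), 'rvec': array([ 2.16164586, -2.1239049 ,  0.18292481]), 'tvec': array([-0.05392919,  0.44012305,  1.18247271])}
scene {'camera_matrix': array([[455.39992215,   0.        , 254.52873838],
       [  0.        , 455.39992215, 188.5414863 ],
       [  0.        ,   0.        ,   1.        ]]), 'D': array([-0.01673412,  0.        ,  0.        ,  0.        ,  0.        ]), 'rvec': array([ 0.7209021 ,  2.44791216, -1.33162615]), 'tvec': array([ 0.39358601, -0.07455892,  1.54360827])}
```

View pics/top0.png

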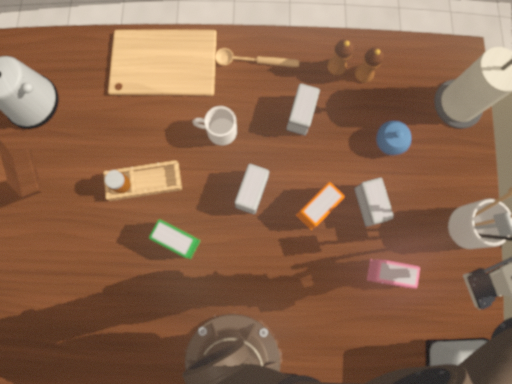

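View pics/scene0.png

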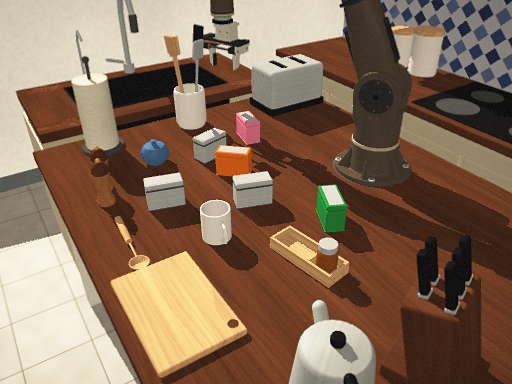

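The top view shows three grey steel tins at (303,108), (252,188) and (375,201). The look-alikes are orange at (321,204), green at (175,239) and pink at (394,273), so I choose the grey ones. The rack is at (143,180) with the jar at (117,181), the mug at (221,125) and the bowl at (394,138). Next, one close crop.

```bash
cat > h.py <<'E'
import cv2, numpy as np
from cell import sensors, optics, arm
def ray(px,z,cam='top'):
    c=optics.calibration(cam); R=cv2.Rodrigues(c['rvec'])[0]; t=c['tvec']
    p=cv2.undistortPoints(np.float64(px).reshape(-1,1,2),c['camera_matrix'],c['D'])[:,0]
    d=np.c_[p,np.ones(len(p))]@R; o=-R.T@t
    z=np.broadcast_to(z,len(p))
    return (o+d*((z-o[2])/d[:,2])[:,None])[:,:2]
def blobs(img,mask,box):
    m=np.zeros_like(mask); x0,y0,x1,y1=box; m[y0:y1,x0:x1]=mask[y0:y1,x0:x1]
    return max(cv2.findContours(m,cv2.RETR_EXTERNAL,cv2.CHAIN_APPROX_NONE)[0],key=cv2.contourArea)
def rect(px,z):
    w=ray(px.reshape(-1,2),z); (c,s,a)=cv2.minAreaRect(np.float32(w*1000))
    if s[0]<s[1]: s=s[::-1]; a+=90
    return np.round(c,1),np.round(s,1),round((a+90)%180-90,1)
E
python3 - <<'E'
from h import *
im=cv2.imread('pics/top0.png'); hsv=cv2.cvtColor(im,cv2.COLOR_BGR2HSV)
for n,b in dict(A=(280,75,328,140),B=(228,158,276,220),C=(350,172,400,232)).items():
    x0,y0,x1,y1=b
    for v in (120,150,170,185):
        m=((hsv[...,1]<60)&(hsv[...,2]>v)).astype(np.uint8)*255
        c=blobs(im,m,b); print(n,v,cv2.contourArea(c),*rect(c,.085))
m=((hsv[...,0]>10)&(hsv[...,0]<30)&(hsv[...,1]>40)&(hsv[...,2]>135)).astype(np.uint8)*255
c=blobs(im,m,(95,155,190,205)); print('rack z35',rect(c,.035),'z0',rect(c,0))
m=((hsv[...,1]<60)&(hsv[...,2]>140)).astype(np.uint8)*255
print('mug',rect(blobs(im,m,(195,95,245,150)),.092),'bowl',ray([(394,138)],.06))
print('greens',ray([(321,204),(394,273),(175,239)],.085))
cr=lambda x0,y0,x1,y1:im[y0:y1,x0:x1]
k=lambda a:cv2.resize(a,(390,300),interpolation=cv2.INTER_CUBIC)
cv2.imwrite('pics/crop.png',np.vstack([np.hstack([k(cr(270,75,335,125+0)),k(cr(225,160,290,210+0))]),np.hstack([k(cr(345,175,410,225)),k(cr(100,150,191,220))])]))
E
```

```text
A 120 982.5 [ 658.7 -171.5] [134.6  59.2] -16.5
A 150 801.0 [ 669.5 -175. ] [111.1  57.3] -14.3
A 170 758.0 [ 670.4 -176.1] [108.9  55.3] -14.9
A 185 707.0 [ 670.5 -176. ] [105.9  53.3] -15.3
B 120 1020.0 [444.1 -40. ] [119.   60.4] -18.5
B 150 942.0 [445.7 -41. ] [115.1  59. ] -17.6
B 170 894.0 [447.9 -42.5] [110.1  56.9] -18.3
B 185 832.5 [448.2 -42.6] [106.3  54.7] -18.3
C 120 1181.0 [ 415.7 -352.7] [112.2  77.4] 15.9
C 150 837.5 [ 418.7 -362.6] [112.   56.6] 15.8
C 170 558.0 [ 431.6 -359.8] [84.5 54.9] 15.5
C 185 501.5 [ 432.2 -360.1] [81.1 52.3] 16.2
rack z35 (array([471.4, 254.2]), array([259.3, 133.8]), -88.8) z0 (array([478. , 262.6]), array([266.9, 137.7]), -88.8)
mug (array([609.9,  46.1]), array([108.6,  91.9]), 47.2) bowl [[ 0.59192935 -0.41989902]]
greens [[ 0.40655142 -0.21625079]
 [ 0.23470955 -0.40129621]
 [ 0.31176123  0.14850813]]
```

View pics/crop.png

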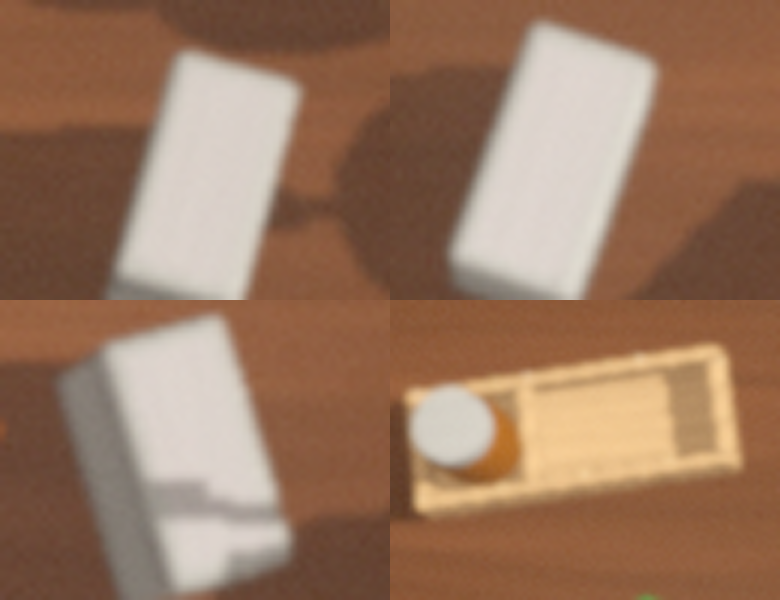

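Crop: all three chosen tins are plain steel with no coloured sides, and the empty pocket is on the image-right side of the rack. Going to the tin at (0.419,-0.363) first.

>>> arm_command:
  deltas: [0,0,-0.02,0,0.05,0,91.8,0,0,-0.04,0.02,0.09,0,91.8,0,0,-0.067,0.05,0.13,0,91.8,0,0,-0.067,0.09,0.16,0,91.8,0,0,-0.067,0.13,0.19,0,91.8,0,0,-0.067,0.17,0.217,0,91.8,0,0,-0.067,0.187,0.217,-0.03,91.8,0,0,-0.067,0.187,0.217,-0.07,91.8,0,0,-0.067,0.187,0.217,-0.11,91.8,0,0,-0.067,0.187,0.217,-0.15,91.8,0,0,-0.067,0.187,0.217,-0.18,91.8,0,0,-0.067,0.187,0.217,-0.194,91.8,0,0,-0.067,0.187,0.217,-0.194,91.8]
  force: 30

```text
clock: 1.4
position: [0.4176, -0.3627, 0.0501]
ee_rot: [-3.11, -0.43, 0.004]
force: [0.2, -0.3, -0.0]
width: 1.004
gripper_force: 0.0
```

>>> arm_command:
  deltas: [0,0,0,0,0,0,50,0,0,0,0,0,0,50,0,0,0,0,0,0,50,0,0,0,0,0,0,50,0,0,0,0,0,0.01,50,0,0,0,0,0,0.04,50,0,0,0,0,0,0.08,50,0,0,0,0,0,0.12,50,0,0,0,0,0,0.14,50,0,0,0,0,0,0.14,50,0,0,0,0,0,0.14,50]

```text
clock: 2.5
position: [0.4184, -0.3633, 0.1919]
ee_rot: [3.112, 0.43, 0.0]
force: [0.9, 0.8, -1.9]
width: 0.609
gripper_force: 30.0
```

```bash
cat >> h.py <<'E'
def trace(n=6):
    out=[]
    for i in range(n):
        s=sensors.observe(); y=-cv2.Rodrigues(s['ee_rot'])[0][:,1]
        out.append(float(s['ft_torque']@y)); 
        if i<n-1: optics.get_image('top')
    s=sensors.observe()
    print(round(s['clock'],2),'My',np.round(out,3),'mean %.3f sd %.3f'%(np.mean(out),np.std(out)),'F',np.round(s['force'],2),'w',round(s['width']*91.8,1))
E
python3 -c "
from h import *
trace(8)"
```

```text
2.85 My [ 0.041 -0.006  0.032 -0.029  0.017 -0.031  0.011  0.008] mean 0.005 sd 0.024 F [ 0.98 -0.22 -2.6 ] w 55.7
```

>>> arm_command:
  deltas: [0,0,0,-0.01,-0.003,0,50,0,0,0,-0.029,-0.008,0,50,0,0,0,-0.048,-0.014,0,50,0,0,0,-0.048,-0.014,0,50,0,0,0,-0.048,-0.014,0,50,0,0,0,-0.029,-0.008,0,50,0,0,0,-0.01,-0.003,0,50,0,0,0,0.01,0.003,0,50,0,0,0,0.029,0.008,0,50,0,0,0,0.048,0.014,0,50]

```text
clock: 3.85
position: [0.4682, -0.349, 0.1917]
ee_rot: [-3.112, -0.431, -0.0]
force: [0.1, 0.2, -0.6]
width: 0.607
gripper_force: 30.0
```

```bash
python3 -c "
from h import *
trace(7)"
```

```text
4.15 My [ 0.015 -0.375  0.014  0.056  0.055 -0.012  0.015] mean -0.033 sd 0.142 F [-0.48  0.06 -2.32] w 55.9
```

>>> arm_command:
  deltas: [0,0,0,-0.019,-0.005,0,50,0,0,0,-0.038,-0.011,0,50,0,0,0,-0.058,-0.016,0,50,0,0,0,-0.077,-0.022,0,50,0,0,0,-0.096,-0.027,0,50]

```text
clock: 4.65
position: [0.3676, -0.3776, 0.1919]
ee_rot: [3.112, 0.426, -0.001]
force: [0.4, 0.5, -1.8]
width: 0.606
gripper_force: 30.0
```

```bash
python3 -c "
from h import *
trace(7)"
```

```text
4.95 My [-0.001  0.426  0.039 -0.051 -0.067 -0.027 -0.058] mean 0.037 sd 0.162 F [-0.38  1.4  -2.52] w 55.9
```

>>> arm_command:
  deltas: [0,0,0,0.019,0.005,0,50,0,0,0,0.038,0.011,0,50,0,0,0,0.058,0.016,0,50,0,0,0,0.077,0.022,0,50,0,0,0,0.096,0.027,0,50]

```text
clock: 5.45
position: [0.4682, -0.3487, 0.1916]
ee_rot: [-3.112, -0.431, -0.0]
force: [-0.4, 0.0, -2.1]
width: 0.608
gripper_force: 30.0
```

```bash
python3 -c "
from h import *
trace(7)"
```

```text
5.75 My [-0.001 -0.362 -0.027  0.027 -0.001  0.095  0.01 ] mean -0.037 sd 0.137 F [ 0.11  0.57 -2.61] w 55.6
```

>>> arm_command:
  deltas: [0,0,0,-0.019,-0.005,0,50,0,0,0,-0.038,-0.011,0,50,0,0,0,-0.058,-0.016,0,50,0,0,0,-0.077,-0.022,0,50,0,0,0,-0.096,-0.027,0,50]

```text
clock: 6.25
position: [0.3676, -0.3775, 0.1919]
ee_rot: [3.112, 0.426, -0.001]
force: [-0.5, 0.6, -3.8]
width: 0.611
gripper_force: 30.0
```

```bash
python3 -c "
from h import *
trace(16)"
```

```text
7.0 My [ 0.051  0.42   0.057 -0.035 -0.08  -0.023 -0.024 -0.077  0.002 -0.02
  0.062  0.028  0.017 -0.021  0.009 -0.001] mean 0.023 sd 0.110 F [-0.99  0.44 -2.67] w 55.9
```

>>> arm_command:
  deltas: [0,0,0,0.019,0.005,0,50,0,0,0,0.038,0.011,0,50,0,0,0,0.058,0.016,0,50,0,0,0,0.077,0.022,0,50,0,0,0,0.096,0.027,0,50]

```text
clock: 7.5
position: [0.4678, -0.349, 0.1917]
ee_rot: [-3.112, -0.43, 0.0]
force: [-0.4, 0.6, -2.9]
width: 0.606
gripper_force: 30.0
```

```bash
python3 -c "
from h import *
trace(16)"
```

```text
8.25 My [ 0.042 -0.439 -0.015  0.065  0.023 -0.022  0.019  0.047  0.014  0.071
 -0.024  0.     0.054 -0.002 -0.019 -0.014] mean -0.013 sd 0.114 F [-0.18  0.41 -1.91] w 55.7
```

>>> arm_command:
  deltas: [-0.018,0.064,0,-0.02,-0.005,0,50,-0.036,0.128,0,-0.048,-0.014,0,50,-0.036,0.128,0,-0.048,-0.014,0,50,-0.036,0.128,0,-0.048,-0.014,0,50,-0.036,0.128,0,-0.048,-0.014,0,50]

```text
clock: 8.75
position: [0.4194, -0.3633, 0.1918]
ee_rot: [3.068, 0.424, -0.318]
force: [0.2, 0.2, -1.3]
width: 0.61
gripper_force: 30.0
```

```bash
python3 -c "
from h import *
trace(14)"
```

```text
9.4 My [-0.344 -0.35  -0.307 -0.324 -0.318 -0.315 -0.291 -0.307 -0.326 -0.304
 -0.339 -0.366 -0.328 -0.312] mean -0.324 sd 0.019 F [-0.34 -0.5  -2.88] w 55.9
```

>>> arm_command:
  deltas: [0.018,-0.064,0,0,0,0,50,0.036,-0.128,0,0,0,0,50,0.054,-0.192,0,0,0,0,50,0.072,-0.256,0,0,0,0,50,0.072,-0.256,0,0,0,0,50,0.072,-0.256,0,0,0,0,50,0.072,-0.256,0,0,0,0,50]

```text
clock: 10.1
position: [0.4199, -0.3628, 0.1919]
ee_rot: [-3.067, -0.427, -0.319]
force: [0.3, 0.4, -1.1]
width: 0.61
gripper_force: 30.0
```

```bash
python3 -c "
from h import *
trace(14)"
```

```text
10.75 My [0.339 0.321 0.365 0.329 0.344 0.37  0.37  0.306 0.353 0.36  0.373 0.384
 0.367 0.351] mean 0.352 sd 0.021 F [ 0.6   0.73 -1.51] w 55.7
```

>>> arm_command:
  deltas: [-0.02,0.07,0,0,0,0,50,-0.036,0.128,0,0,0,0,50,-0.036,0.128,0,0,0,0,50]

```text
clock: 11.05
position: [0.4218, -0.3618, 0.1918]
ee_rot: [3.111, 0.438, 0.0]
force: [0.6, 0.1, -1.7]
width: 0.606
gripper_force: 30.0
```

```bash
python3 -c "
from h import *
trace(14)"
```

```text
11.7 My [-0.053 -0.004  0.003  0.018  0.046  0.007  0.05   0.061  0.004 -0.025
  0.005  0.022  0.018 -0.021] mean 0.009 sd 0.029 F [-0.63  0.26 -2.39] w 55.6
```

>>> arm_command:
  deltas: [-0.018,0.064,0,0,0,0,50,-0.036,0.128,0,0,0,0,50,-0.036,0.128,0,0,0,0,50,-0.036,0.128,0,0,0,0,50,-0.036,0.128,0,0,0,0,50,-0.02,0.07,0,0,0,0,50,0,0,0,0,0,0,50,0,0,0,0,0,0,50]

```text
clock: 12.5
position: [0.4145, -0.3665, 0.1926]
ee_rot: [3.112, 0.417, 0.003]
force: [-1.1, -0.5, -2.3]
width: 0.612
gripper_force: 30.0
```

```bash
python3 -c "
from h import *
trace(14)"
```

```text
13.15 My [ 0.074 -0.003  0.002 -0.062  0.005 -0.023 -0.009 -0.047 -0.006 -0.009
 -0.016  0.008  0.056  0.052] mean 0.001 sd 0.036 F [-0.26  0.71 -1.65] w 55.5
```

>>> arm_command:
  deltas: [0,0,0,0,0,-0.04,50,0,0,0,0,0,-0.08,50,0,0,0,0,0,-0.11,50,0,0,0,0,0,-0.125,50,0,0,0,0,0,-0.133,50,0,0,0,0,0,-0.138,50,0,0,0,0,0,-0.14,50,0,0,0,0,0,-0.14,50,0,0,0,0,0,-0.14,91.8,0,0,0,0,0,-0.14,91.8,0,0,0,0,0,-0.14,91.8,0,0,0,0,0,-0.12,91.8,0,0,0,0,0,-0.07,91.8,0,0,0,0,0,-0.02,91.8,0,0,0,0,0,0.01,91.8]

```text
clock: 14.65
position: [0.4197, -0.3643, 0.2054]
ee_rot: [3.109, 0.429, 0.005]
force: [0.1, -0.7, -0.3]
width: 0.999
gripper_force: 0.0
```

>>> arm_command:
  deltas: [0,0,-0.05,0.03,0.02,0,91.8,0,0,-0.1,0.07,0.05,0,91.8,0,0,-0.15,0.11,0.08,0,91.8,0,0,-0.2,0.15,0.11,0,91.8,0,0,-0.25,0.19,0.14,0,91.8,0,0,-0.3,0.22,0.165,0,91.8,0,0,-0.342,0.251,0.187,0,91.8,0,0,-0.342,0.251,0.187,-0.03,91.8,0,0,-0.342,0.251,0.187,-0.07,91.8,0,0,-0.342,0.251,0.187,-0.11,91.8,0,0,-0.342,0.251,0.187,-0.14,91.8,0,0,-0.342,0.251,0.187,-0.15,91.8,0,0,-0.342,0.251,0.187,-0.15,91.8]

```text
clock: 15.95
position: [0.6688, -0.1764, 0.0503]
ee_rot: [-3.114, 0.412, 0.005]
force: [-0.3, 0.0, 0.2]
width: 1.001
gripper_force: 0.0
```

```bash
python3 -c "
from h import *
cv2.imwrite('pics/scene1.png',optics.get_image('scene'))"
```

```text
(no output)
```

View pics/scene1.png

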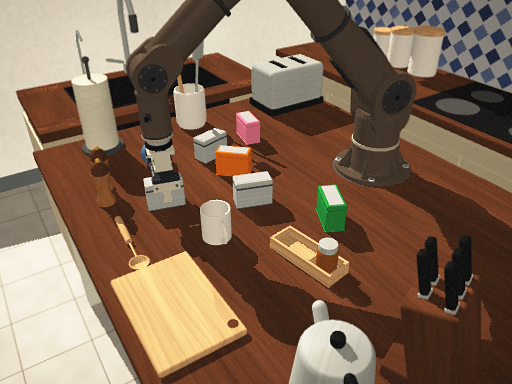

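The first tin stands upright again at (210,147), and the fingers straddle the second tin at (164,190). Gripping it now.

>>> arm_command:
  deltas: [0,0,0,0,0,0,50,0,0,0,0,0,0,50,0,0,0,0,0,0,50,0,0,0,0,0,0,50,0,0,0,0,0,0.01,50,0,0,0,0,0,0.04,50,0,0,0,0,0,0.08,50,0,0,0,0,0,0.12,50,0,0,0,-0.02,0.005,0.14,50,0,0,0,-0.048,0.013,0.14,50,0,0,0,-0.048,0.013,0.14,50,0,0,0,-0.048,0.013,0.14,50,0,0,0,-0.029,0.008,0.14,50,0,0,0,-0.01,0.003,0.14,50,0,0,0,0.01,-0.003,0.14,50,0,0,0,0.029,-0.008,0.14,50,0,0,0,0.048,-0.013,0.14,50]

```text
clock: 17.7
position: [0.7189, -0.1899, 0.191]
ee_rot: [3.114, -0.412, -0.001]
force: [0.4, 1.0, -3.7]
width: 0.609
gripper_force: 30.0
```

```bash
python3 -c "
from h import *
trace(12)"
```

```text
18.25 My [-0.061 -0.194 -0.044  0.031  0.059  0.018  0.04   0.051  0.098  0.065
  0.066  0.041] mean 0.014 sd 0.076 F [-0.11 -0.14 -3.43] w 55.5
```

>>> arm_command:
  deltas: [0,0,0,-0.019,0.005,0,50,0,0,0,-0.038,0.01,0,50,0,0,0,-0.058,0.016,0,50,0,0,0,-0.077,0.021,0,50,0,0,0,-0.096,0.026,0,50]

```text
clock: 18.75
position: [0.6208, -0.1632, 0.1921]
ee_rot: [3.114, -0.411, 0.001]
force: [-0.1, -0.0, -4.1]
width: 0.61
gripper_force: 30.0
```

```bash
python3 -c "
from h import *
trace(12)"
```

```text
19.3 My [ 0.128  0.629  0.106  0.074  0.004  0.077  0.01  -0.021  0.042  0.073
  0.039  0.091] mean 0.104 sd 0.164 F [ 0.55 -0.12 -2.88] w 55.8
```

>>> arm_command:
  deltas: [0,0,0,0.019,-0.005,0,50,0,0,0,0.038,-0.01,0,50,0,0,0,0.058,-0.016,0,50,0,0,0,0.077,-0.021,0,50,0,0,0,0.096,-0.026,0,50]

```text
clock: 19.8
position: [0.7185, -0.1898, 0.1914]
ee_rot: [3.114, -0.412, -0.0]
force: [-0.4, -1.1, -3.4]
width: 0.611
gripper_force: 30.0
```

```bash
python3 -c "
from h import *
trace(12)"
```

```text
20.35 My [-0.023 -0.266 -0.01  -0.008  0.1    0.017  0.017  0.033  0.099  0.091
  0.079  0.045] mean 0.014 sd 0.094 F [ 0.16  0.67 -3.18] w 55.6
```

>>> arm_command:
  deltas: [-0.017,-0.064,0,-0.02,0.005,0,50,-0.034,-0.129,0,-0.048,0.013,0,50,-0.034,-0.129,0,-0.048,0.013,0,50,-0.034,-0.129,0,-0.048,0.013,0,50,-0.034,-0.129,0,-0.048,0.013,0,50,-0.018,-0.07,0,-0.048,0.013,0,50,0,0,0,-0.048,0.013,0,50,0,0,0,-0.048,0.013,0,50]

```text
clock: 21.15
position: [0.673, -0.1772, 0.1917]
ee_rot: [-3.114, 0.412, 0.0]
force: [0.8, -1.5, -4.5]
width: 0.609
gripper_force: 30.0
```

```bash
python3 -c "
from h import *
trace(13)"
```

```text
21.75 My [-0.086 -0.035  0.017  0.056  0.083  0.025  0.031  0.028  0.035  0.046
 -0.    -0.03   0.074] mean 0.019 sd 0.045 F [-0.9   0.06 -3.54] w 55.9
```

>>> arm_command:
  deltas: [0.017,0.064,0,0,0,0,50,0.034,0.129,0,0,0,0,50,0.034,0.129,0,0,0,0,50,0.034,0.129,0,0,0,0,50,0.034,0.129,0,0,0,0,50,0.018,0.07,0,0,0,0,50,0,0,0,0,0,0,50,0,0,0,0,0,0,50]

```text
clock: 22.55
position: [0.6663, -0.1759, 0.1929]
ee_rot: [3.114, -0.412, 0.003]
force: [-1.1, -0.2, -2.9]
width: 0.606
gripper_force: 30.0
```

```bash
python3 -c "
from h import *
trace(13)"
```

```text
23.15 My [0.205 0.122 0.012 0.039 0.056 0.052 0.107 0.062 0.056 0.043 0.078 0.066
 0.07 ] mean 0.075 sd 0.046 F [ 0.16 -0.89 -4.17] w 55.8
```

>>> arm_command:
  deltas: [0,0,0,0,0,-0.04,50,0,0,0,0,0,-0.08,50,0,0,0,0,0,-0.11,50,0,0,0,0,0,-0.125,50,0,0,0,0,0,-0.133,50,0,0,0,0,0,-0.138,50,0,0,0,0,0,-0.14,50,0,0,0,0,0,-0.14,50,0,0,0,0,0,-0.14,91.8,0,0,0,0,0,-0.14,91.8,0,0,0,0,0,-0.14,91.8,0,0,0,0,0,-0.12,91.8,0,0,0,0,0,-0.07,91.8,0,0,0,0,0,-0.02,91.8,0,0,0,0,0,0.01,91.8]

```text
clock: 24.65
position: [0.6712, -0.1769, 0.2062]
ee_rot: [3.114, -0.412, 0.008]
force: [1.1, -0.0, -0.9]
width: 1.0
gripper_force: 0.0
```

>>> arm_command:
  deltas: [0,0,-0.033,-0.04,0.02,0,91.8,0,0,-0.033,-0.08,0.045,0,91.8,0,0,-0.033,-0.12,0.07,0,91.8,0,0,-0.033,-0.16,0.095,0,91.8,0,0,-0.033,-0.2,0.12,0,91.8,0,0,-0.033,-0.2225,0.1335,0,91.8,0,0,-0.033,-0.2225,0.1335,-0.03,91.8,0,0,-0.033,-0.2225,0.1335,-0.07,91.8,0,0,-0.033,-0.2225,0.1335,-0.11,91.8,0,0,-0.033,-0.2225,0.1335,-0.14,91.8,0,0,-0.033,-0.2225,0.1335,-0.15,91.8,0,0,-0.033,-0.2225,0.1335,-0.15,91.8]

```text
clock: 25.85
position: [0.4467, -0.043, 0.051]
ee_rot: [3.102, -0.492, -0.004]
force: [0.3, 0.4, 0.8]
width: 0.998
gripper_force: 0.0
```

```bash
python3 -c "
from h import *
s=sensors.observe(); print(s['position'],s['ee_rot'],s['ft_torque'])"
```

```text
[ 0.44670442 -0.04296177  0.05101707] [ 3.10240342 -0.4919782  -0.00367093] [ 0.0833394   0.05584409 -0.02810024]
```

>>> arm_command:
  deltas: [0,0,0,0,0,0,50,0,0,0,0,0,0,50,0,0,0,0,0,0,50,0,0,0,0,0,0,50,0,0,0,0,0,0.01,50,0,0,0,0,0,0.04,50,0,0,0,0,0,0.08,50,0,0,0,0,0,0.12,50,0,0,0,-0.02,0.006,0.14,50,0,0,0,-0.048,0.015,0.14,50,0,0,0,-0.048,0.015,0.14,50,0,0,0,-0.048,0.015,0.14,50,0,0,0,-0.029,0.009,0.14,50,0,0,0,-0.01,0.003,0.14,50,0,0,0,0.01,-0.003,0.14,50,0,0,0,0.029,-0.009,0.14,50,0,0,0,0.048,-0.015,0.14,50]

```text
clock: 27.55
position: [0.4965, -0.0586, 0.1915]
ee_rot: [3.102, -0.493, -0.001]
force: [-0.5, 0.9, -2.0]
width: 0.61
gripper_force: 30.0
```

```bash
python3 -c "
from h import *
trace(12)"
```

```text
28.1 My [ 0.049 -0.391  0.079  0.089  0.05   0.09   0.051 -0.007  0.062  0.031
  0.022 -0.002] mean 0.010 sd 0.125 F [ 0.46  0.3  -1.64] w 56.2
```

>>> arm_command:
  deltas: [0,0,0,-0.019,0.006,0,50,0,0,0,-0.038,0.012,0,50,0,0,0,-0.058,0.018,0,50,0,0,0,-0.077,0.024,0,50,0,0,0,-0.096,0.03,0,50]

```text
clock: 28.6
position: [0.3983, -0.0277, 0.1919]
ee_rot: [-3.103, 0.492, -0.001]
force: [0.6, 0.1, -3.0]
width: 0.612
gripper_force: 30.0
```

```bash
python3 -c "
from h import *
trace(12)"
```

```text
29.15 My [ 0.092  0.507  0.039 -0.066 -0.017  0.105  0.012  0.02   0.009  0.084
  0.037  0.041] mean 0.072 sd 0.139 F [ 0.06  0.22 -1.88] w 55.9
```

>>> arm_command:
  deltas: [0,0,0,0.019,-0.006,0,50,0,0,0,0.038,-0.012,0,50,0,0,0,0.058,-0.018,0,50,0,0,0,0.077,-0.024,0,50,0,0,0,0.096,-0.03,0,50]

```text
clock: 29.65
position: [0.496, -0.0583, 0.1915]
ee_rot: [3.103, -0.492, -0.001]
force: [-0.9, -0.2, -1.6]
width: 0.608
gripper_force: 30.0
```

```bash
python3 -c "
from h import *
trace(12)"
```

```text
30.2 My [ 0.086 -0.44   0.08   0.071  0.026  0.071  0.035  0.08   0.096  0.037
 -0.039  0.023] mean 0.011 sd 0.141 F [-0.52  0.08 -2.18] w 55.8
```

```bash
cat > o.py <<'E'
from h import *
import sys,json
s=sensors.observe(); y=-cv2.Rodrigues(s['ee_rot'])[0][:,1]
open('log.txt','a').write(json.dumps([sys.argv[1],float(s['ft_torque']@y),float(s['clock'])])+'\n')
d={}
for l in open('log.txt'):
    k,v,_=json.loads(l); d.setdefault(k,[]).append(v)
print({k:(np.round(v,3).tolist(),round(np.mean(v),3)) for k,v in d.items() if k==sys.argv[1]})
E
echo ok
```

```text
ok
```

>>> arm_command:
  deltas: [0.02,0.063,0,0,0,0,50,0.041,0.127,0,0,0,0,50,0.041,0.127,0,0,0,0,50,0.041,0.127,0,0,0,0,50,0.041,0.127,0,0,0,0,50,0.041,0.127,0,0,0,0,50,0.025,0.08,0,0,0,0,50,0.01,0.032,0,0,0,0,50,0.01,0.032,0,0,0,0,50,0.01,0.032,0,0,0,0,50,0.01,0.032,0,0,0,0,50,0.01,0.032,0,0,0,0,50]

```text
clock: 31.4
position: [0.4956, -0.0582, 0.1917]
ee_rot: [-3.094, 0.491, 0.083]
force: [0.4, -0.3, -2.1]
width: 0.61
gripper_force: 30.0
```

```bash
python3 o.py B+
```

```text
{'B+': ([-0.036], np.float64(-0.036))}
```

>>> arm_command:
  deltas: [0,0,0,0,0,0,50]

```text
clock: 31.5
position: [0.4955, -0.0581, 0.1915]
ee_rot: [-3.094, 0.491, 0.083]
force: [-0.4, -0.4, -1.2]
width: 0.61
gripper_force: 30.0
```

```bash
python3 o.py B+
```

```text
{'B+': ([-0.036, -0.035], np.float64(-0.035))}
```

>>> arm_command:
  deltas: [0,0,0,0,0,0,50]

```text
clock: 31.6
position: [0.4953, -0.0581, 0.1915]
ee_rot: [-3.094, 0.491, 0.083]
force: [0.1, -0.3, -2.5]
width: 0.609
gripper_force: 30.0
```

```bash
python3 o.py B+
```

```text
{'B+': ([-0.036, -0.035, -0.046], np.float64(-0.039))}
```

>>> arm_command:
  deltas: [0,0,0,0,0,0,50]

```text
clock: 31.7
position: [0.4953, -0.0581, 0.1916]
ee_rot: [-3.094, 0.491, 0.082]
force: [-0.3, 0.2, -1.2]
width: 0.608
gripper_force: 30.0
```

```bash
python3 o.py B+
```

```text
{'B+': ([-0.036, -0.035, -0.046, -0.024], np.float64(-0.035))}
```

>>> arm_command:
  deltas: [-0.02,-0.063,0,0,0,0,50,-0.035,-0.111,0,0,0,0,50,-0.051,-0.159,0,0,0,0,50,-0.051,-0.159,0,0,0,0,50,-0.051,-0.159,0,0,0,0,50,-0.051,-0.159,0,0,0,0,50,-0.051,-0.159,0,0,0,0,50,-0.035,-0.112,0,0,0,0,50,-0.02,-0.064,0,0,0,0,50,-0.02,-0.064,0,0,0,0,50,-0.02,-0.064,0,0,0,0,50,-0.02,-0.064,0,0,0,0,50,-0.02,-0.064,0,0,0,0,50]

```text
clock: 33.0
position: [0.4946, -0.0578, 0.1916]
ee_rot: [3.094, -0.49, 0.082]
force: [-1.0, 0.4, -2.4]
width: 0.605
gripper_force: 30.0
```

```bash
python3 o.py B-
```

```text
{'B-': ([0.177], np.float64(0.177))}
```

>>> arm_command:
  deltas: [0,0,0,0,0,0,50]

```text
clock: 33.1
position: [0.4948, -0.0578, 0.1918]
ee_rot: [3.094, -0.49, 0.082]
force: [-0.0, 0.4, -2.2]
width: 0.607
gripper_force: 30.0
```

```bash
python3 o.py B-
```

```text
{'B-': ([0.177, 0.136], np.float64(0.157))}
```

>>> arm_command:
  deltas: [0,0,0,0,0,0,50]

```text
clock: 33.2
position: [0.495, -0.0578, 0.1919]
ee_rot: [3.094, -0.49, 0.082]
force: [-0.4, 0.4, -1.7]
width: 0.608
gripper_force: 30.0
```

```bash
python3 o.py B-
```

```text
{'B-': ([0.177, 0.136, 0.093], np.float64(0.136))}
```

>>> arm_command:
  deltas: [0,0,0,0,0,0,50]

```text
clock: 33.3
position: [0.4951, -0.0579, 0.1919]
ee_rot: [3.094, -0.49, 0.082]
force: [-0.4, 0.1, -1.7]
width: 0.604
gripper_force: 30.0
```

```bash
python3 o.py B-; python3 -c "
from h import *
print(sensors.observe()['position'],sensors.observe()['ee_rot'])"
```

```text
{'B-': ([0.177, 0.136, 0.093, 0.159], np.float64(0.142))}
[ 0.49511468 -0.05789143  0.19185153] [ 3.09419003 -0.49043486  0.08214791]
```

>>> arm_command:
  deltas: [0.01,0.032,0,-0.02,0.006,-0.03,50,0.01,0.032,0,-0.048,0.015,-0.07,50,0.01,0.032,0,-0.048,0.015,-0.11,50,0.01,0.032,0,-0.048,0.015,-0.125,50,0.01,0.032,0,-0.048,0.015,-0.133,50,0.01,0.032,0,-0.048,0.015,-0.138,50,0.01,0.032,0,-0.048,0.015,-0.14,50,0.01,0.032,0,-0.048,0.015,-0.14,50,0.01,0.032,0,-0.048,0.015,-0.14,91.8,0.01,0.032,0,-0.048,0.015,-0.14,91.8,0.01,0.032,0,-0.048,0.015,-0.14,91.8,0.01,0.032,0,-0.048,0.015,-0.12,91.8,0.01,0.032,0,-0.048,0.015,-0.07,91.8,0.01,0.032,0,-0.048,0.015,-0.02,91.8,0.01,0.032,0,-0.048,0.015,0.01,91.8]

```text
clock: 34.8
position: [0.4482, -0.0429, 0.2052]
ee_rot: [-3.102, 0.492, -0.006]
force: [0.4, 0.3, 0.2]
width: 0.999
gripper_force: 0.0
```

>>> arm_command:
  deltas: [0,0,0.033,0.04,-0.02,0,91.8,0,0,0.033,0.08,-0.045,0,91.8,0,0,0.033,0.12,-0.07,0,91.8,0,0,0.033,0.16,-0.095,0,91.8,0,0,0.033,0.2,-0.12,0,91.8,0,0,0.033,0.2225,-0.1335,0,91.8,0,0,0.033,0.2225,-0.1335,-0.03,91.8,0,0,0.033,0.2225,-0.1335,-0.07,91.8,0,0,0.033,0.2225,-0.1335,-0.11,91.8,0,0,0.033,0.2225,-0.1335,-0.14,91.8,0,0,0.033,0.2225,-0.1335,-0.15,91.8,0,0,0.033,0.2225,-0.1335,-0.15,91.8]

```text
clock: 36.0
position: [0.6688, -0.1762, 0.0503]
ee_rot: [-3.114, 0.411, 0.005]
force: [-0.2, -0.4, 0.6]
width: 0.998
gripper_force: 0.0
```

>>> arm_command:
  deltas: [0,0,0,0,0,0,50,0,0,0,0,0,0,50,0,0,0,0,0,0,50,0,0,0,0,0,0,50,0,0,0,0,0,0.01,50,0,0,0,0,0,0.04,50,0,0,0,0,0,0.08,50,0,0,0,0,0,0.12,50,0,0,0,0,0,0.14,50,0.017,0.064,0,0,0,0.14,50,0.034,0.129,0,0,0,0.14,50,0.034,0.129,0,0,0,0.14,50,0.034,0.129,0,0,0,0.14,50,0.034,0.129,0,0,0,0.14,50,0.034,0.129,0,0,0,0.14,50,0.017,0.08,0,0,0,0.14,50,0.009,0.032,0,0,0,0.14,50,0.009,0.032,0,0,0,0.14,50,0.009,0.032,0,0,0,0.14,50,0.009,0.032,0,0,0,0.14,50]

```text
clock: 38.0
position: [0.6699, -0.1765, 0.192]
ee_rot: [-3.106, 0.41, 0.082]
force: [0.0, -0.4, -4.3]
width: 0.609
gripper_force: 30.0
```

```bash
python3 o.py A+
```

```text
{'A+': ([-0.118], np.float64(-0.118))}
```

>>> arm_command:
  deltas: [0,0,0,0,0,0,50]

```text
clock: 38.1
position: [0.6701, -0.1765, 0.1915]
ee_rot: [-3.106, 0.41, 0.082]
force: [-1.5, 0.0, -3.4]
width: 0.611
gripper_force: 30.0
```

```bash
python3 o.py A+
```

```text
{'A+': ([-0.118, 0.019], np.float64(-0.05))}
```

>>> arm_command:
  deltas: [0,0,0,0,0,0,50]

```text
clock: 38.2
position: [0.67, -0.1765, 0.1913]
ee_rot: [-3.106, 0.41, 0.082]
force: [0.0, 0.3, -3.6]
width: 0.607
gripper_force: 30.0
```

```bash
python3 o.py A+
```

```text
{'A+': ([-0.118, 0.019, 0.001], np.float64(-0.033))}
```

>>> arm_command:
  deltas: [0,0,0,0,0,0,50]

```text
clock: 38.3
position: [0.6698, -0.1765, 0.1913]
ee_rot: [-3.106, 0.41, 0.082]
force: [0.2, 0.5, -3.2]
width: 0.603
gripper_force: 30.0
```

```bash
python3 o.py A+
```

```text
{'A+': ([-0.118, 0.019, 0.001, -0.025], np.float64(-0.031))}
```

>>> arm_command:
  deltas: [-0.017,-0.063,0,0,0,0,50,-0.034,-0.112,0,0,0,0,50,-0.043,-0.161,0,0,0,0,50,-0.043,-0.161,0,0,0,0,50,-0.043,-0.161,0,0,0,0,50,-0.043,-0.161,0,0,0,0,50,-0.043,-0.161,0,0,0,0,50,-0.034,-0.112,0,0,0,0,50,-0.018,-0.064,0,0,0,0,50,-0.018,-0.064,0,0,0,0,50,-0.018,-0.064,0,0,0,0,50,-0.018,-0.064,0,0,0,0,50]

```text
clock: 39.5
position: [0.6695, -0.1765, 0.1914]
ee_rot: [3.106, -0.41, 0.082]
force: [-0.1, 0.3, -4.5]
width: 0.607
gripper_force: 30.0
```

```bash
python3 o.py A-
```

```text
{'A-': ([0.062], np.float64(0.062))}
```

>>> arm_command:
  deltas: [0,0,0,0,0,0,50]

```text
clock: 39.6
position: [0.6693, -0.1764, 0.1918]
ee_rot: [3.106, -0.41, 0.082]
force: [-0.2, 0.3, -3.5]
width: 0.609
gripper_force: 30.0
```

```bash
python3 o.py A-
```

```text
{'A-': ([0.062, 0.106], np.float64(0.084))}
```

>>> arm_command:
  deltas: [0,0,0,0,0,0,50]

```text
clock: 39.7
position: [0.6694, -0.1764, 0.192]
ee_rot: [3.106, -0.41, 0.082]
force: [-0.3, 0.2, -4.1]
width: 0.606
gripper_force: 30.0
```

```bash
python3 o.py A-
```

```text
{'A-': ([0.062, 0.106, 0.119], np.float64(0.095))}
```

>>> arm_command:
  deltas: [0,0,0,0,0,0,50]

```text
clock: 39.8
position: [0.6695, -0.1764, 0.192]
ee_rot: [3.106, -0.41, 0.082]
force: [-0.7, -0.3, -3.9]
width: 0.605
gripper_force: 30.0
```

```bash
python3 o.py A-
```

```text
{'A-': ([0.062, 0.106, 0.119, 0.1], np.float64(0.097))}
```

>>> arm_command:
  deltas: [0,0,0,0,0,0,50]

```text
clock: 39.9
position: [0.6696, -0.1764, 0.1919]
ee_rot: [3.106, -0.41, 0.081]
force: [-0.5, -0.4, -3.5]
width: 0.61
gripper_force: 30.0
```

```bash
python3 o.py A-
```

```text
{'A-': ([0.062, 0.106, 0.119, 0.1, 0.12], np.float64(0.101))}
```

>>> arm_command:
  deltas: [0,0,0,0,0,0,50]

```text
clock: 40.0
position: [0.6697, -0.1764, 0.1919]
ee_rot: [3.106, -0.41, 0.081]
force: [1.0, -0.9, -3.3]
width: 0.607
gripper_force: 30.0
```

```bash
python3 o.py A-
```

```text
{'A-': ([0.062, 0.106, 0.119, 0.1, 0.12, 0.139], np.float64(0.108))}
```

>>> arm_command:
  deltas: [0.02,0.07,0,0,0,0,50,0.04,0.14,0,0,0,0,50,0.043,0.161,0,0,0,0,50,0.043,0.161,0,0,0,0,50,0.043,0.161,0,0,0,0,50,0.043,0.161,0,0,0,0,50,0.034,0.112,0,0,0,0,50,0.018,0.064,0,0,0,0,50,0.018,0.064,0,0,0,0,50,0.018,0.064,0,0,0,0,50,0.018,0.064,0,0,0,0,50,0.018,0.064,0,0,0,0,50]

```text
clock: 41.2
position: [0.6701, -0.1766, 0.1915]
ee_rot: [-3.106, 0.41, 0.082]
force: [-0.5, 0.2, -2.7]
width: 0.609
gripper_force: 30.0
```

```bash
python3 o.py A+
```

```text
{'A+': ([-0.118, 0.019, 0.001, -0.025, -0.026], np.float64(-0.03))}
```

>>> arm_command:
  deltas: [0,0,0,0,0,0,50]

```text
clock: 41.3
position: [0.67, -0.1766, 0.1913]
ee_rot: [-3.106, 0.41, 0.082]
force: [0.3, -0.1, -4.0]
width: 0.614
gripper_force: 30.0
```

```bash
python3 o.py A+
```

```text
{'A+': ([-0.118, 0.019, 0.001, -0.025, -0.026, -0.047], np.float64(-0.033))}
```

>>> arm_command:
  deltas: [0,0,0,0,0,0,50]

```text
clock: 41.4
position: [0.6698, -0.1765, 0.1913]
ee_rot: [-3.106, 0.41, 0.082]
force: [0.3, 0.4, -4.3]
width: 0.608
gripper_force: 30.0
```

```bash
python3 o.py A+
```

```text
{'A+': ([-0.118, 0.019, 0.001, -0.025, -0.026, -0.047, -0.006], np.float64(-0.029))}
```

>>> arm_command:
  deltas: [0,0,0,0,0,0,50]

```text
clock: 41.5
position: [0.6698, -0.1765, 0.1915]
ee_rot: [-3.106, 0.41, 0.082]
force: [-0.0, 0.6, -4.0]
width: 0.605
gripper_force: 30.0
```

```bash
python3 o.py A+
```

```text
{'A+': ([-0.118, 0.019, 0.001, -0.025, -0.026, -0.047, -0.006, -0.054], np.float64(-0.032))}
```

>>> arm_command:
  deltas: [0,0,0,0,0,0,50]

```text
clock: 41.6
position: [0.6697, -0.1765, 0.1916]
ee_rot: [-3.106, 0.41, 0.081]
force: [-0.7, 0.7, -4.0]
width: 0.607
gripper_force: 30.0
```

```bash
python3 o.py A+
python3 - <<'E'
from h import *
im=cv2.imread('pics/top0.png'); hsv=cv2.cvtColor(im,cv2.COLOR_BGR2HSV)
print('rack',im[165,140],im[178,150],'counter',im[150,140],im[215,120])
for v in (165,180,195):
    m=(hsv[...,2]>v).astype(np.uint8)*255
    c=blobs(im,m,(97,152,190,208)); print(v,cv2.contourArea(c),rect(c,.035),cv2.boundingRect(c))
cv2.imwrite('pics/rack.png',cv2.resize(im[150:210,97:190],(744,480),interpolation=cv2.INTER_CUBIC))
print(sensors.observe()['joints'].round(2))
E
```

```text
{'A+': ([-0.118, 0.019, 0.001, -0.025, -0.026, -0.047, -0.006, -0.054, -0.016], np.float64(-0.03))}
rack [ 92 137 186] [142 198 240] counter [ 55  87 139] [ 56  90 142]
165 2219.0 (array([470.6, 251.2]), array([208.1,  83.5]), -80.3) (103, 160, 80, 40)
180 1942.0 (array([471.5, 252.2]), array([205.9,  80.2]), -80.3) (103, 160, 79, 39)
195 1695.0 (array([471. , 251.9]), array([203.3,  77.4]), -80.4) (104, 161, 78, 38)
[ 0.16  0.62  0.03  1.4  -0.02  1.18 -1.63]
```

View pics/rack.png

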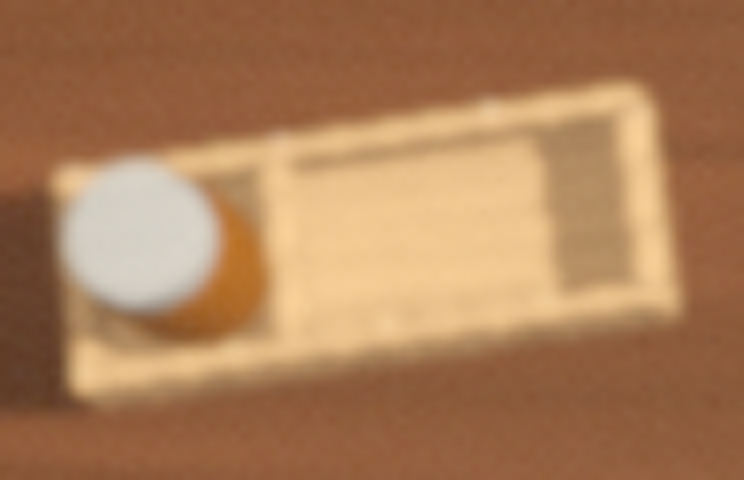

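The tilt evidence leans towards this tin but isn't conclusive. Next test: with the knob parked at the low end, hold a small constant reverse tilt. If the knob is inside, the moment must drift as it rolls across.

>>> arm_command:
  deltas: [-0.013,-0.048,0,0,0,0,50,-0.013,-0.048,0,0,0,0,50,-0.013,-0.048,0,0,0,0,50]

```text
clock: 41.9
position: [0.6694, -0.1764, 0.1923]
ee_rot: [3.112, -0.411, 0.038]
force: [-0.2, -0.2, -3.1]
width: 0.607
gripper_force: 30.0
```

```bash
python3 o.py r1
```

```text
{'r1': ([0.116], np.float64(0.116))}
```

>>> arm_command:
  deltas: [0,0,0,0,0,0,50]

```text
clock: 42.0
position: [0.67, -0.1765, 0.192]
ee_rot: [3.111, -0.411, 0.039]
force: [-0.4, -0.3, -3.9]
width: 0.61
gripper_force: 30.0
```

```bash
python3 o.py r1
```

```text
{'r1': ([0.116, 0.126], np.float64(0.121))}
```

>>> arm_command:
  deltas: [0,0,0,0,0,0,50]

```text
clock: 42.1
position: [0.6701, -0.1766, 0.1917]
ee_rot: [3.111, -0.411, 0.039]
force: [0.3, -0.2, -3.6]
width: 0.608
gripper_force: 30.0
```

```bash
python3 o.py r1
```

```text
{'r1': ([0.116, 0.126, 0.065], np.float64(0.102))}
```

>>> arm_command:
  deltas: [0,0,0,0,0,0,50,0,0,0,0,0,0,50,0,0,0,0,0,0,50,0,0,0,0,0,0,50,0,0,0,0,0,0,50]

```text
clock: 42.6
position: [0.6697, -0.1765, 0.1917]
ee_rot: [3.111, -0.411, 0.04]
force: [0.0, 0.6, -4.2]
width: 0.61
gripper_force: 30.0
```

```bash
python3 o.py r1b
```

```text
{'r1b': ([0.1], np.float64(0.1))}
```

>>> arm_command:
  deltas: [0,0,0,0,0,0,50]

```text
clock: 42.7
position: [0.6697, -0.1765, 0.1918]
ee_rot: [3.111, -0.411, 0.04]
force: [-0.4, 0.3, -4.4]
width: 0.611
gripper_force: 30.0
```

```bash
python3 o.py r1b
```

```text
{'r1b': ([0.1, 0.096], np.float64(0.098))}
```

>>> arm_command:
  deltas: [0,0,0,0,0,0,50]

```text
clock: 42.8
position: [0.6697, -0.1764, 0.1918]
ee_rot: [3.111, -0.411, 0.04]
force: [-0.9, 0.2, -4.6]
width: 0.613
gripper_force: 30.0
```

```bash
python3 o.py r1b
```

```text
{'r1b': ([0.1, 0.096, 0.097], np.float64(0.098))}
```

>>> arm_command:
  deltas: [0,0,0,0,0,0,50]

```text
clock: 42.9
position: [0.6697, -0.1765, 0.1918]
ee_rot: [3.111, -0.411, 0.04]
force: [0.4, 0.1, -4.0]
width: 0.611
gripper_force: 30.0
```

```bash
python3 o.py r1b
```

```text
{'r1b': ([0.1, 0.096, 0.097, 0.108], np.float64(0.1))}
```

>>> arm_command:
  deltas: [0,0,0,0,0,0,50]

```text
clock: 43.0
position: [0.6697, -0.1765, 0.1917]
ee_rot: [3.111, -0.411, 0.04]
force: [0.2, -0.6, -2.8]
width: 0.611
gripper_force: 30.0
```

```bash
python3 o.py r1b
```

```text
{'r1b': ([0.1, 0.096, 0.097, 0.108, 0.138], np.float64(0.108))}
```

The moment stays steady under the reverse tilt, with no roll, so this tin is packed tight. The second test tin (B) also gave the no-knob moment change. The first tin's moment did wander after each stroke. Setting this one down and re-checking the first tin.

>>> arm_command:
  deltas: [0.004,0.016,0,0,0,-0.04,50,0.004,0.016,0,0,0,-0.08,50,0.004,0.016,0,0,0,-0.11,50,0.004,0.016,0,0,0,-0.125,50,0.004,0.016,0,0,0,-0.133,50,0.004,0.016,0,0,0,-0.138,50,0.004,0.016,0,0,0,-0.14,50,0.004,0.016,0,0,0,-0.14,50,0.004,0.016,0,0,0,-0.14,91.8,0.004,0.016,0,0,0,-0.14,91.8,0.004,0.016,0,0,0,-0.14,91.8,0.004,0.016,0,0,0,-0.1,91.8,0.004,0.016,0,0,0,-0.05,91.8,0.004,0.016,0,0,0,0,91.8,0.004,0.016,0,0,0,0.01,91.8]

```text
clock: 44.5
position: [0.6729, -0.1773, 0.2089]
ee_rot: [3.114, -0.412, 0.016]
force: [1.2, -0.7, 0.3]
width: 0.997
gripper_force: 0.0
```

>>> arm_command:
  deltas: [0,0,0.05,-0.04,-0.03,0,91.8,0,0,0.11,-0.08,-0.06,0,91.8,0,0,0.17,-0.12,-0.09,0,91.8,0,0,0.23,-0.16,-0.12,0,91.8,0,0,0.29,-0.2,-0.15,0,91.8,0,0,0.342,-0.235,-0.175,0,91.8,0,0,0.342,-0.251,-0.187,0,91.8,0,0,0.342,-0.251,-0.187,-0.04,91.8,0,0,0.342,-0.251,-0.187,-0.09,91.8,0,0,0.342,-0.251,-0.187,-0.135,91.8,0,0,0.342,-0.251,-0.187,-0.15,91.8,0,0,0.342,-0.251,-0.187,-0.15,91.8]

```text
clock: 45.7
position: [0.4172, -0.3624, 0.049]
ee_rot: [-3.109, -0.429, 0.006]
force: [-0.6, -0.4, -0.1]
width: 1.0
gripper_force: 0.0
```

>>> arm_command:
  deltas: [0,0,0,0,0,0,50,0,0,0,0,0,0,50,0,0,0,0,0,0,50,0,0,0,0,0,0,50,0,0,0,0,0,0.01,50,0,0,0,0,0,0.04,50,0,0,0,0,0,0.08,50,0,0,0,0,0,0.12,50,-0.018,0.064,0,0,0,0.14,50,-0.036,0.128,0,0,0,0.14,50,-0.036,0.128,0,0,0,0.14,50,-0.036,0.128,0,0,0,0.14,50,-0.036,0.128,0,0,0,0.14,50,-0.036,0.128,0,0,0,0.14,50,-0.023,0.08,0,0,0,0.14,50,-0.009,0.032,0,0,0,0.14,50,-0.009,0.032,0,0,0,0.14,50,0.005,-0.016,0,0,0,0.14,50,0.005,-0.016,0,0,0,0.14,50,0.005,-0.016,0,0,0,0.14,50]

```text
clock: 47.7
position: [0.4181, -0.3637, 0.1918]
ee_rot: [-3.108, -0.427, -0.037]
force: [0.2, -0.2, -2.2]
width: 0.614
gripper_force: 30.0
```

```bash
python3 o.py c1
```

```text
{'c1': ([0.051], np.float64(0.051))}
```

>>> arm_command:
  deltas: [0,0,0,0,0,0,50]

```text
clock: 47.8
position: [0.4192, -0.3631, 0.1916]
ee_rot: [-3.107, -0.431, -0.038]
force: [-0.5, 1.0, -1.7]
width: 0.607
gripper_force: 30.0
```

```bash
python3 o.py c1
```

```text
{'c1': ([0.051, 0.035], np.float64(0.043))}
```

>>> arm_command:
  deltas: [0,0,0,0,0,0,50]

```text
clock: 47.9
position: [0.4194, -0.3629, 0.1916]
ee_rot: [-3.107, -0.431, -0.039]
force: [0.5, 0.1, -1.6]
width: 0.611
gripper_force: 30.0
```

```bash
python3 o.py c1
```

```text
{'c1': ([0.051, 0.035, 0.062], np.float64(0.049))}
```

>>> arm_command:
  deltas: [0,0,0,0,0,0,50,0,0,0,0,0,0,50,0,0,0,0,0,0,50,0,0,0,0,0,0,50,0,0,0,0,0,0,50]

```text
clock: 48.4
position: [0.4187, -0.3635, 0.1917]
ee_rot: [-3.108, -0.429, -0.041]
force: [0.1, 0.1, -1.3]
width: 0.61
gripper_force: 30.0
```

```bash
python3 o.py c1b
```

```text
{'c1b': ([0.041], np.float64(0.041))}
```

>>> arm_command:
  deltas: [0,0,0,0,0,0,50]

```text
clock: 48.5
position: [0.4187, -0.3635, 0.1918]
ee_rot: [-3.108, -0.429, -0.041]
force: [-0.1, 0.1, -1.6]
width: 0.608
gripper_force: 30.0
```

```bash
python3 o.py c1b
```

```text
{'c1b': ([0.041, 0.07], np.float64(0.056))}
```

>>> arm_command:
  deltas: [0,0,0,0,0,0,50]

```text
clock: 48.6
position: [0.4186, -0.3635, 0.1918]
ee_rot: [-3.108, -0.429, -0.041]
force: [-0.2, 0.1, -1.8]
width: 0.607
gripper_force: 30.0
```

```bash
python3 o.py c1b
```

```text
{'c1b': ([0.041, 0.07, 0.0], np.float64(0.037))}
```

>>> arm_command:
  deltas: [0,0,0,0,0,0,50]

```text
clock: 48.7
position: [0.4187, -0.3635, 0.1917]
ee_rot: [-3.108, -0.429, -0.041]
force: [0.2, -1.0, -1.9]
width: 0.61
gripper_force: 30.0
```

```bash
python3 o.py c1b
```

```text
{'c1b': ([0.041, 0.07, 0.0, 0.063], np.float64(0.044))}
```

>>> arm_command:
  deltas: [-0.005,0.016,0,0,0,-0.04,50,-0.005,0.016,0,0,0,-0.08,50,-0.005,0.016,0,0,0,-0.11,50,-0.005,0.016,0,0,0,-0.125,50,-0.005,0.016,0,0,0,-0.133,50,-0.005,0.016,0,0,0,-0.138,50,-0.005,0.016,0,0,0,-0.14,50,-0.005,0.016,0,0,0,-0.14,50,-0.005,0.016,0,0,0,-0.14,91.8,-0.005,0.016,0,0,0,-0.14,91.8,-0.005,0.016,0,0,0,-0.14,91.8,-0.005,0.016,0,0,0,-0.1,91.8,-0.005,0.016,0,0,0,-0.05,91.8,-0.005,0.016,0,0,0,0,91.8,-0.005,0.016,0,0,0,0.01,91.8]

```text
clock: 50.2
position: [0.4211, -0.3654, 0.2075]
ee_rot: [3.106, 0.428, 0.01]
force: [0.4, -0.1, 0.6]
width: 1.0
gripper_force: 0.0
```

Run:
```python
from h import *
im=cv2.imread('pics/top0.png'); c=optics.calibration('top')
def proj(P): return cv2.projectPoints(np.float64(P).reshape(-1,1,3),c['rvec'],c['tvec'],c['camera_matrix'],c['D'])[0][:,0]
g=cv2.cvtColor(im,cv2.COLOR_BGR2GRAY).astype(np.float32)
R=cv2.Rodrigues(c['rvec'])[0]; print('cam',(-R.T@c['tvec']).round(3))
o=np.array([.471,.252]); th=np.deg2rad(99.7); ux=np.array([np.cos(th),np.sin(th)]); uy=np.array([-ux[1],ux[0]])
U=np.arange(-115,116,1.)/1000; V=np.arange(-52,53,1.)/1000
uu,vv=np.meshgrid(U,V); W=o+uu[...,None]*ux+vv[...,None]*uy
p=proj(np.c_[W.reshape(-1,2),np.full(uu.size,.035)]).astype(np.float32).reshape(uu.shape+(2,))
q=cv2.remap(g,p[...,0],p[...,1],cv2.INTER_CUBIC)
a=q[(np.abs(V)<.02)].mean(0); print('along x');print([(int(u*1000),int(x)) for u,x in zip(U,a)][::2])
b=q[:,(U>-.035)&(U<.01)].mean(1); print('along y mid');print([(int(round(v*1000)),int(x)) for v,x in zip(V,b)][::1])
b=q[:,(U>-.085)&(U<-.065)].mean(1); print('along y -x end');print([(int(round(v*1000)),int(x)) for v,x in zip(V,b)][::2])
cv2.imwrite('pics/rect.png',cv2.resize(q,None,fx=3,fy=3))
```

```text
cam [ 0.247 -0.035  1.238]
along x
[(-115, 106), (-113, 107), (-111, 107), (-109, 107), (-107, 109), (-105, 118), (-103, 140), (-101, 168), (-99, 190), (-97, 203), (-95, 206), (-93, 203), (-91, 191), (-89, 175), (-87, 159), (-85, 149), (-83, 146), (-81, 146), (-79, 146), (-77, 146), (-75, 146), (-73, 147), (-71, 147), (-69, 147), (-67, 149), (-65, 156), (-63, 169), (-61, 185), (-59, 196), (-57, 201), (-55, 202), (-53, 203), (-51, 203), (-49, 203), (-47, 203), (-45, 203), (-43, 203), (-41, 203), (-39, 204), (-37, 204), (-35, 204), (-33, 204), (-31, 204), (-29, 204), (-27, 205), (-25, 205), (-23, 204), (-21, 204), (-19, 204), (-17, 204), (-15, 204), (-13, 204), (-11, 204), (-9, 204), (-7, 204), (-5, 205), (-3, 205), (-1, 205), (1, 206), (3, 206), (5, 206), (7, 206), (9, 206), (11, 206), (13, 206), (15, 206), (17, 205), (19, 204), (21, 205), (23, 207), (25, 209), (27, 207), (29, 199), (31, 184), (33, 164), (35, 145), (37, 133), (39, 128), (41, 126), (43, 126), (45, 127), (47, 135), (49, 147), (51, 159), (53, 170), (55, 176), (57, 179), (59, 182), (61, 184), (63, 185), (65, 186), (67, 18
[... 1504 characters left out ...]
 103), (-48, 103), (-46, 103), (-44, 106), (-42, 117), (-40, 140), (-38, 168), (-36, 190), (-34, 196), (-32, 189), (-30, 170), (-28, 150), (-26, 140), (-24, 139), (-22, 140), (-20, 140), (-18, 141), (-16, 145), (-14, 146), (-12, 145), (-10, 146), (-8, 148), (-6, 149), (-4, 148), (-2, 148), (0, 147), (2, 148), (4, 149), (6, 151), (8, 150), (10, 147), (12, 146), (14, 146), (16, 147), (18, 150), (20, 151), (22, 150), (24, 149), (26, 153), (28, 168), (30, 185), (32, 196), (34, 195), (36, 181), (38, 161), (40, 143), (42, 130), (44, 118), (46, 108), (48, 104), (50, 103), (52, 102)][ WARN:0@0.225] global loadsave.cpp:1063 imwrite_ Unsupported depth image for selected encoder is fallbacked to CV_8U.
```

View pics/rect.png

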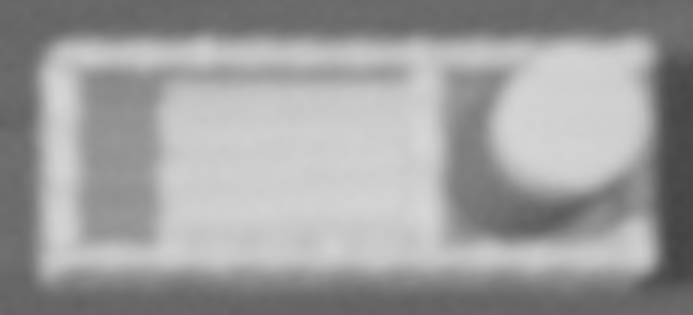

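>>> arm_command:
  deltas: [0,0,-0.05,0.04,0.03,0,91.8,0,0,-0.11,0.08,0.06,0,91.8,0,0,-0.17,0.12,0.09,0,91.8,0,0,-0.23,0.16,0.12,0,91.8,0,0,-0.29,0.2,0.15,0,91.8,0,0,-0.342,0.235,0.175,0,91.8,0,0,-0.342,0.251,0.187,0,91.8,0,0,-0.342,0.251,0.187,-0.04,91.8,0,0,-0.342,0.251,0.187,-0.09,91.8,0,0,-0.342,0.251,0.187,-0.135,91.8,0,0,-0.342,0.251,0.187,-0.15,91.8,0,0,-0.342,0.251,0.187,-0.15,91.8]

```text
clock: 51.4
position: [0.6679, -0.1762, 0.049]
ee_rot: [-3.114, 0.412, 0.008]
force: [0.3, 0.1, -0.0]
width: 1.004
gripper_force: 0.0
```

>>> arm_command:
  deltas: [0,0,0,0,0,0,50,0,0,0,0,0,0,50,0,0,0,0,0,0,50,0,0,0,0,0,0,50,0,0,0,0,0,0.01,50,0,0,0,0,0,0.04,50,0,0,0,0,0,0.08,50,0.019,0.07,0,0,0,0.12,50,0.038,0.14,0,0,0,0.14,50,0.058,0.215,0,0,0,0.14,50,0.058,0.215,0,0,0,0.14,50,0.058,0.215,0,0,0,0.14,50,0.058,0.215,0,0,0,0.14,50,0.058,0.215,0,0,0,0.14,50,0.058,0.215,0,0,0,0.14,50,0.058,0.215,0,0,0,0.14,50,0.038,0.14,0,0,0,0.14,50,0.019,0.07,0,0,0,0.14,50,0,0,0,0,0,0.14,50,0,0,0,0,0,0.14,50]

```text
clock: 53.4
position: [0.6663, -0.1758, 0.1925]
ee_rot: [-3.115, 0.411, 0.0]
force: [-1.4, 0.5, -4.2]
width: 0.609
gripper_force: 30.0
```

>>> arm_command:
  deltas: [0,0,0,0,0,0,50,0,0,0,0,0,0,50]

```text
clock: 53.6
position: [0.6707, -0.1767, 0.1921]
ee_rot: [-3.114, 0.411, 0.002]
force: [0.6, 0.8, -4.2]
width: 0.605
gripper_force: 30.0
```

```bash
python3 o.py P+
```

```text
{'P+': ([0.031], np.float64(0.031))}
```

>>> arm_command:
  deltas: [0,0,0,0,0,0,50]

```text
clock: 53.7
position: [0.6708, -0.1767, 0.1914]
ee_rot: [-3.114, 0.412, 0.002]
force: [-0.5, -0.0, -3.4]
width: 0.61
gripper_force: 30.0
```

```bash
python3 o.py P+
```

```text
{'P+': ([0.031, 0.053], np.float64(0.042))}
```

>>> arm_command:
  deltas: [0,0,0,0,0,0,50]

```text
clock: 53.8
position: [0.6705, -0.1767, 0.1912]
ee_rot: [-3.114, 0.412, 0.002]
force: [-0.9, 0.1, -4.4]
width: 0.608
gripper_force: 30.0
```

```bash
python3 o.py P+
```

```text
{'P+': ([0.031, 0.053, 0.062], np.float64(0.049))}
```

>>> arm_command:
  deltas: [0,0,0,0,0,0,50]

```text
clock: 53.9
position: [0.6701, -0.1766, 0.1912]
ee_rot: [-3.114, 0.412, 0.001]
force: [0.2, 0.1, -3.8]
width: 0.608
gripper_force: 30.0
```

```bash
python3 o.py P+
```

```text
{'P+': ([0.031, 0.053, 0.062, 0.124], np.float64(0.068))}
```

>>> arm_command:
  deltas: [-0.019,-0.07,0,0,0,0,50,-0.038,-0.14,0,0,0,0,50,-0.058,-0.215,0,0,0,0,50,-0.058,-0.215,0,0,0,0,50,-0.058,-0.215,0,0,0,0,50,-0.058,-0.215,0,0,0,0,50,-0.058,-0.215,0,0,0,0,50,-0.058,-0.215,0,0,0,0,50,-0.058,-0.215,0,0,0,0,50,-0.038,-0.14,0,0,0,0,50,-0.019,-0.07,0,0,0,0,50,0,0,0,0,0,0,50,0,0,0,0,0,0,50,0,0,0,0,0,0,50,0,0,0,0,0,0,50]

```text
clock: 55.4
position: [0.6693, -0.1764, 0.1916]
ee_rot: [3.114, -0.411, 0.003]
force: [-0.2, -1.1, -3.7]
width: 0.611
gripper_force: 30.0
```

```bash
python3 o.py P-
```

```text
{'P-': ([0.073], np.float64(0.073))}
```

>>> arm_command:
  deltas: [0,0,0,0,0,0,50]

```text
clock: 55.5
position: [0.6691, -0.1763, 0.1921]
ee_rot: [3.114, -0.411, 0.002]
force: [-1.2, 0.9, -3.9]
width: 0.609
gripper_force: 30.0
```

```bash
python3 o.py P-
```

```text
{'P-': ([0.073, 0.01], np.float64(0.041))}
```

>>> arm_command:
  deltas: [0,0,0,0,0,0,50]

```text
clock: 55.6
position: [0.6693, -0.1763, 0.1923]
ee_rot: [3.114, -0.411, 0.002]
force: [-0.6, -0.1, -3.8]
width: 0.605
gripper_force: 30.0
```

```bash
python3 o.py P-
```

```text
{'P-': ([0.073, 0.01, -0.021], np.float64(0.021))}
```

>>> arm_command:
  deltas: [0,0,0,0,0,0,50]

```text
clock: 55.7
position: [0.6694, -0.1764, 0.1922]
ee_rot: [3.114, -0.411, 0.001]
force: [-0.2, 1.0, -3.9]
width: 0.613
gripper_force: 30.0
```

```bash
python3 o.py P-; python3 -c "
from h import *
s=sensors.observe();print(s['position'],s['ee_rot'],s['joints'].round(2))"
```

```text
{'P-': ([0.073, 0.01, -0.021, -0.023], np.float64(0.01))}
[ 0.66944376 -0.17639308  0.19219125] [ 3.11445091e+00 -4.11409146e-01  1.32793143e-03] [ 0.17  0.59  0.02  1.45 -0.01  1.1  -1.64]
```

Level after a + tilt, the moment climbs from 0.03 to 0.12. After a − tilt it falls from 0.07 to −0.02. Something is rolling in this tin, so it goes to the rack.

>>> arm_command:
  deltas: [0,0,0.09,-0.0175,0.036,0,50,0,0,0.18,-0.035,0.072,0,50,0,0,0.27,-0.0525,0.108,0,50,0,0,0.36,-0.07,0.144,0,50,0,0,0.45,-0.0875,0.18,0,50,0,0,0.54,-0.105,0.216,0,50,0,0,0.63,-0.1225,0.252,0,50,0,0,0.72,-0.14,0.288,0,50,0,0,0.81,-0.1575,0.324,0,50,0,0,0.9,-0.175,0.36,0,50,0,0,0.99,-0.1925,0.3957,0,50]

```text
clock: 56.8
position: [0.4765, 0.2205, 0.1923]
ee_rot: [2.502, 1.898, 0.002]
force: [0.5, 0.2, -4.7]
width: 0.609
gripper_force: 30.0
```

>>> arm_command:
  deltas: [0,0,0.09,0,0,-0.02,50,0,0,0.18,0,0,-0.05,50,0,0,0.26,0,0,-0.08,50,0,0,0.284,0,0,-0.098,50,0,0,0.284,0,0,-0.098,50,0,0,0.284,0,0,-0.098,50,0,0,0.284,0,0,-0.098,50]

```text
clock: 57.5
position: [0.4778, 0.2194, 0.095]
ee_rot: [2.028, 2.397, 0.002]
force: [-0.7, -1.1, -3.6]
width: 0.611
gripper_force: 30.0
```

```bash
python3 -c "
from h import *
s=sensors.observe();r=s['ee_rot'];print(s['position'],r,np.degrees(2*np.arctan2(r[1],r[0])),s['force'],s['ft_torque'],s['joints'].round(2))"
```

```text
[0.47783805 0.21941457 0.09502856] [2.02841327e+00 2.39749441e+00 2.27916570e-03] 99.53385290802953 [-0.74846604 -1.10860506 -3.61438841] [-0.25220898 -0.10876727  0.0504023 ] [-0.15  0.51 -0.51  1.95  0.36  0.77 -0.7 ]
```

>>> arm_command:
  deltas: [0,0,0,0,0,-0.005,50,0,0,0,0,0,-0.009,50,0,0,0,0,0,-0.012,50,0,0,0,0,0,-0.014,50]

```text
clock: 57.9
position: [0.4772, 0.2193, 0.0795]
ee_rot: [2.028, 2.4, 0.0]
force: [-0.0, -0.6, -3.5]
width: 0.608
gripper_force: 30.0
```

```bash
python3 -c "
from h import *
s=sensors.observe();print(s['position'],s['force'],s['ft_torque'],s['ee_rot'])"
```

```text
[0.47717574 0.2192955  0.07952939] [-0.01111662 -0.5524797  -3.51124996] [-0.21580642 -0.16024514  0.04174617] [2.02768841e+00 2.39957693e+00 1.48607405e-04]
```

>>> arm_command:
  deltas: [0,0,0,0,0,-0.003,50,0,0,0,0,0,-0.007,50,0,0,0,0,0,-0.011,50,0,0,0,0,0,-0.014,50,0,0,0,0,0,-0.016,50,0,0,0,0,0,-0.017,50]

```text
clock: 58.5
position: [0.4771, 0.2204, 0.0655]
ee_rot: [2.026, 2.399, 0.002]
force: [-11.6, -4.4, 41.6]
width: 0.609
gripper_force: 30.0
```

```bash
python3 -c "
from h import *
s=sensors.observe();print(s['position'],s['force'],s['ft_torque'],s['ee_rot'])"
```

```text
[0.47714461 0.2203749  0.06547454] [-11.63431734  -4.40060187  41.63669532] [-1.26686985  3.02252079  0.01020955] [2.02599468 2.39933771 0.00246419]
```

>>> arm_command:
  deltas: [0,0,0,0,0,0.006,50,0,0,0,-0.0012,-0.0005,0.006,50,0,0,0,-0.0012,-0.0005,0.006,50]

```text
clock: 58.8
position: [0.4759, 0.2186, 0.0684]
ee_rot: [-2.028, -2.399, 0.0]
force: [0.9, -0.4, -3.7]
width: 0.605
gripper_force: 30.0
```

```bash
python3 -c "
from h import *
s=sensors.observe();print(s['position'],s['force'],s['ft_torque'],s['ee_rot'])"
```

```text
[0.47588216 0.21860404 0.0684458 ] [ 0.87382785 -0.36121922 -3.65421306] [ 0.03026325 -0.25269021  0.05777633] [-2.02770869e+00 -2.39949217e+00  4.62090043e-05]
```

>>> arm_command:
  deltas: [0,0,0,0,0,-0.003,50,0,0,0,0,0,-0.005,50,0,0,0,0,0,-0.006,50,0,0,0,0,0,-0.006,50]

```text
clock: 59.2
position: [0.4759, 0.2188, 0.0646]
ee_rot: [2.027, 2.399, 0.0]
force: [-9.4, -6.5, 34.8]
width: 0.608
gripper_force: 30.0
```

```bash
python3 -c "
from h import *
s=sensors.observe();print(s['position'],s['force'],s['ft_torque'],s['ee_rot'])"
```

```text
[0.4759453  0.21881969 0.0646431 ] [-9.43488142 -6.4914174  34.84682686] [-1.37982635  2.24645556  0.05231996] [2.02668201e+00 2.39853353e+00 9.32947456e-06]
```

>>> arm_command:
  deltas: [0,0,0,0,0,0.001,50,0,0,0,0,0,0.001,50,0,0,0,0,0,0,50,0,0,0,0,0,-0.001,50,0,0,0,0,0,-0.002,50]
  force: 5

```text
clock: 59.7
position: [0.476, 0.2191, 0.0608]
ee_rot: [-2.028, -2.4, -0.0]
force: [-2.1, -0.3, 6.6]
width: 0.611
gripper_force: 5.0
```

```bash
python3 -c "
from h import *
s=sensors.observe();print(s['position'],s['force'],s['ft_torque'],s['width'],s['gripper_force'])"
```

```text
[0.47595163 0.21905063 0.06080426] [-2.08963547 -0.32826843  6.58819521] [-0.1273572   0.43311296 -0.05743559] 0.6108582256377031 4.99967772513628
```

>>> arm_command:
  deltas: [0,0,0,0,0,0,57,0,0,0,0,0,0,66,0,0,0,0,0,0,66,0,0,0,0,0,0.03,66,0,0,0,0,0,0.065,66,0,0,0,0,0,0.068,30,0,0,0,0,0,0.068,30,0,0,0,0,0,0.068,30,0,0,0,0,0,0.064,30,0,0,0,0,0,0.06,30]

```text
clock: 60.7
position: [0.4755, 0.2184, 0.1195]
ee_rot: [-2.027, -2.399, 0.002]
force: [0.9, -0.4, 0.7]
width: 0.346
gripper_force: 0.0
```

```bash
python3 -c "
from h import *
s=sensors.observe();print(s['position'],s['force'],s['ft_torque'],s['width'],s['gripper_force'])"
```

```text
[0.47551478 0.21841626 0.11953761] [ 0.87123209 -0.36194312  0.6709031 ] [ 0.01886069 -0.1238683   0.01691778] 0.34603665767966524 0.0
```

>>> arm_command:
  deltas: [0,0,0,0,0,-0.002,30,0,0,0,0,0,-0.004,30,0,0,0,0,0,-0.005,30,0,0,0,0,0,-0.005,30]

```text
clock: 61.1
position: [0.4759, 0.2187, 0.1155]
ee_rot: [-2.027, -2.4, 0.0]
force: [-0.9, 0.0, 0.6]
width: 0.326
gripper_force: 0.0
```

>>> arm_command:
  deltas: [0,0,0,0,0,-0.001,30,0,0,0,0,0,-0.001,30]

```text
clock: 61.3
position: [0.476, 0.2187, 0.1148]
ee_rot: [2.028, 2.4, 0.0]
force: [0.1, -0.8, -0.4]
width: 0.329
gripper_force: 0.0
```

>>> arm_command:
  deltas: [0,0,0,0,0,-0.001,30,0,0,0,0,0,-0.001,30]

```text
clock: 61.5
position: [0.4761, 0.2188, 0.1143]
ee_rot: [2.027, 2.399, 0.001]
force: [-1.9, -0.5, 7.1]
width: 0.327
gripper_force: 3.6
```

>>> arm_command:
  deltas: [0,0,0,0,0,-0.001,30,0,0,0,0,0,-0.001,30]

```text
clock: 61.7
position: [0.4762, 0.2188, 0.1142]
ee_rot: [2.027, 2.399, 0.001]
force: [-5.7, -3.7, 19.6]
width: 0.324
gripper_force: 9.6
```

>>> arm_command:
  deltas: [0,0,0,0,0,0.02,30,0,0,0,0,0,0.07,30,0,0,0,0,0,0.12,30,0,0,0,0,0,0.15,30,0,0,0,0,0,0.15,30]

```text
clock: 62.2
position: [0.4778, 0.2202, 0.2674]
ee_rot: [2.025, 2.397, 0.012]
force: [0.7, 0.2, -0.4]
width: 0.323
gripper_force: 0.0
```

```bash
python3 -c "
from cell import arm
print(arm.sign_off())"
```

```text
the job is handed in; nothing more can be done
None
```

I handed the job in at about 62 s: the tin that started at about (0.67, -0.18) is in the rack pocket, its lid at the height of a fully seated tin, and the other two are back on the counter. I chose it because its moment reading drifted after tilting, not from a clear knock: the stop spikes looked much alike in all three tins. I had no camera calls left, so the final placing was checked by touch only and the sign-off returned no verdict.

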